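Hold the tall tumbler half-way down on the glass rinser

ROBOT

A 6-joint arm with a two-finger parallel gripper is mounted at the origin on the work surface. World frame = base frame: x ahead of the robot, y to its left, z up, the work surface at z = 0. Lengths are in mm, angles in rad, forces in N, time in s.
With the tool pointing down it reaches from about 275 to 850 mm from the base axis. Payload 5.2 kg.
Tool frame: the origin (TCP) lies midway between the tips of the shut fingers; the grasp point (between the pads) lies 19 mm behind it; z points along the fingers, y is the line along which they close (so a half turn about z gives the same grasp; the last joint's range is limited). The gripper opens to 85 mm and grips with 20 to 120 N. Pads are 22 mm wide; open, the fingers measure 114 mm over their backs; the gripper's body (76 mm by 85 mm) begins 54 mm behind the grasp point. The pads swing forward as they close: fully open they stand 13 mm farther back than shut.
Start: joints at [1.126, 0.259, 1.535, -0, 1.348, -0.203], TCP at [131.675, 534.01, 231.31] pointing down, gripper open.
Joint ranges: [-3.14, 3.14], [-0.91, 2.08], [0.19, 2.58], [-1.22, 4.36], [0.22, 2.71], [-3.12, 3.12]. Speed limits (rad/s): [2.57, 2.57, 3.14, 3.14, 3.14, 3.14].

INTERFACE

Orientations are given as a unit quaternion [w, x, y, z].
In Python, from bench import manip gives the robot as it stands. The module is installed in compiled form; this text tells all that it offers.
- The arm moves only by the tool servo_tool, never from a script. Its argument "deltas" is a list of rows, each an object of numbers: "dx", "dy", "dz": the shift along the tool's x, y, z in m; "wx", "wy", "wz": the turn, a rotation vector about the tool's x, y, z in rad. A call has exactly 5 rows; each row is the pose to reach, as a shift and turn from the pose commanded when the call began, along the tool's axes at that moment; what a row does not reach only later rows make up. A row lasts 1/12 s, in which the tool goes at most 41.7 mm and 7.16 degrees, less where a joint would pass 70% of its speed; a pose out of reach is approached as far as the arm can. A call with a gripper value outside its range is refused whole. "claw" is the gripper's target within -1 to 1 (shut at 1, half-way at 0, fully open at -1), set as the call begins (left out, the last holds). The fingers move at their own pace and stop on an object; the grip force is fixed at half the most. Time passes only in rows, so rows that repeat a pose let the fingers close, or fill a call up. It gives the time, the measured TCP pose, the force, the opening and the grip force at its end, in the units of the state.
- manip.get_obs(): the state, without advancing time (a new reading comes with each control period).
- manip.read_camera(name): name is "side" or "top"; returns (picture, depth): 400x640x3 uint8, blue, green, red; 400x640 float32, mm along the optical axis (not along the pixel's ray), 0 where there is no reading.
- manip.calibration(name): a dict with "mtx" (3x3 intrinsics, pixels), "cam_to_world" (4x4, takes a point from camera to world coordinates). Camera axes: x right, y up, looking along -z (the intrinsics and any distortion apply to the point x, -y, -z); pixel columns grow to the right and rows downward; lengths in mm; the calibration is good to about 2 mm. A picture is of the moment at which its call begins. calibration takes no time and is no camera call.
- manip.job_done(): hands the job in; it is judged then, once.
The state is a dict: "time": time; "joint_positions": joint angles; "qd": joint speeds; "effort": joint torques, N m; "tcp_pos": TCP position; "orientation": TCP orientation; "contact_force": force on the tool from outside, world axes, zero at the start; "moment": the same for the moment, N m; "width": finger opening in mm; "grip_force": force on a finger pad.
Only numpy, scipy, OpenCV 4.12 (cv2) and the standard library are available. Lean on these libraries where they do the work, as an engineer would, in place of code of your own. Each camera call takes 0.05 s, during which the arm holds its last target. There are 200 camera calls.

TASK

Take the tall steel tumbler, which stands mouth-down among the other barware, out of the wooden crate and set its mouth, still pointing down, centred on the black star of the glass rinser. Press the star with it about half-way down its travel, for a gentle rinse, never down to the stop, and finish while still gripping the tumbler and holding it there upright and still. Touch the rinser only with the tumbler, and leave the other cups and the muddler in the crate where they are.

Things in the scene. Friction and masses are not known exactly. Their poses are not given: they have to be found in the camera images.
- tumbler: The tall plain steel tumbler, 110 mm high, 56 mm outer diameter (54 mm at its closed end), wall 3 mm, 90 to 180 g. It stands mouth-down on the crate's floor, closed end up; it is the only tall thing in the crate. Origin: its centre, half-way up (55 mm above the rim of its mouth). Its z axis runs from the mouth to the closed end, so z points up when it is mouth-down.
- crate: Shallow open crate of pale wood, 260 x 260 x 50 mm, walls 8 mm, fixed. Its floor's upper side is 8 mm above the counter. Origin: centre of its underside. The four cups stand in it about 55 mm either way from its centre, in any order, with a wooden muddler lying in the middle.
- rinser: The glass rinser on the counter, fixed: a low square steel tray 170 x 170 mm with a rim 42 mm high, pan floor 28 mm above the counter, and the sprung black star over its middle. Origin: centre of its underside.
- star_top (a point): Centre of the star's upper face, which is level, six radial arms 45 mm long and 9 mm wide; 80 mm above the counter when not pressed; it goes down with the star. A brass nozzle 10 mm in diameter stands 10 mm up from it, and goes inside the tumbler's mouth.
- star (a joint): How far the star is pressed straight down, in m: 0 at rest, 0.020 at the stop, so half-way is 0.010. A spring pushes it back up: it starts to move at about 3 N, takes about 8 N half-way and 13 N at the stop; the tumbler's weight alone does not move it.
- short_cup1: Bystander: short plain steel cup, mouth-down in the crate, 60 mm high, 56 mm diameter. Origin: its centre.
- short_cup2: Bystander: a second short steel cup, the same.
- wide_cup: Bystander: low wide steel cup, mouth-down in the crate, 50 mm high, 72 mm diameter. Origin: its centre.
- muddler: Bystander: dark wooden muddler, a bar 100 x 18 x 18 mm lying in the middle of the crate. Origin: centre of its underside.

How it is judged:
By the outcome, as a careful person would: the job done as asked, in the order asked, and still so for the second after the job is handed in, while the arm keeps its last pose, push and grip.
It also fails if it takes over 35 s, if anything falls off the work surface, if the arm or the gripper's body presses on something with over 40 N, if the wrist force passes 120 N, or if a joint passes its speed limit or range.

## Working session

There is one attempt and no reset: what is moved stays moved. The work goes in short steps, Python scripts to look and compute and a tool call to move; the robot and the scene stay as the last step left them, time stands still between calls to the robot, and variables do not carry over. Pictures are saved under pics/ and viewed, at most 10 in all, crops included, and the job is handed in when it is done.

Besides the shell and the picture viewer there is one more tool, called after "Request:" in YAML: its name, and indented under it one key for each argument. servo_tool: Moves the arm, as the interface text tells. Its arguments: {"type":"object","properties":{"deltas":{"type":"array","items":{"type":"object","properties":{"dx":{"type":"number"},"dy":{"type":"number"},"dz":{"type":"number"},"wx":{"type":"number"},"wy":{"type":"number"},"wz":{"type":"number"}}}},"claw":{"type":"number"}},"required":["deltas"]}

```bash
mkdir -p pics; python3 - <<'E'
from bench import manip
import cv2,numpy as np
print(manip.get_obs())
for n in("top","side"):
    p,d=manip.read_camera(n);c=manip.calibration(n);cv2.imwrite(f"pics/{n}0.png",p);np.savez(f"{n}0.npz",p=p,d=d,**{k:np.array(v) for k,v in c.items()})
    print(n,c)
E
```

```text
{'time': 0.0, 'joint_positions': array([ 1.12623428e+00,  2.59370481e-01,  1.53608425e+00,  1.08128598e-05,
        1.34804376e+00, -2.02773244e-01]), 'qd': array([ 1.88947038e-03, -1.56802504e-04, -4.58676127e-04,  1.25503777e-03,
        3.12219894e-04, -4.31794022e-05]), 'effort': array([-6.01538741e-04, -4.46035874e+01, -2.90561199e+01, -4.83862823e-04,
        1.21598749e-02,  3.48388539e-05]), 'tcp_pos': array([131.41322198, 533.5118823 , 230.45946409]), 'orientation': array([-3.08070417e-04,  1.20601264e-01,  9.92700573e-01, -9.01763705e-04]), 'contact_force': array([-0.27856912,  0.1450134 ,  0.25503142]), 'moment': array([-0.00449304,  0.03024444,  0.01351436]), 'grip_force': 0.0, 'width': 85.50436810125147}
top {'mtx': array([[455.01640254,   0.        , 324.3776606 ],
       [  0.        , 455.01640254, 194.25757473],
       [  0.        ,   0.        ,   1.        ]]), 'cam_to_world': array([[ 9.53314336e-03,  9.95034480e-01, -9.90732207e-02,
         4.44985034e+02],
       [-9.99953229e-01,  9.64778371e-03,  6.78083897e-04,
        -3.51266279e+01],
       [ 1.63055386e-03,  9.90621227e-02,  9.95079915e-01,
         1.02740764e+03],
       [ 0.00000000e+00,  0.00000000e+00,  0.00000000e+00,
         1.00000000e+00]])}
side {'mtx': array([[363.84779675,   0.        , 321.31847307],
       [  0.        , 363.84779675, 193.75262192],
       [  0.        ,   0.        ,   1.        ]]), 'cam_to_world': array([[-9.68650643e-01,  1.43093827e-01, -2.03076559e-01,
         3.87376812e+02],
       [-2.48045970e-01, -5.11834513e-01,  8.22495367e-01,
         6.48598420e+02],
       [ 1.37524179e-02,  8.47082988e-01,  5.31282677e-01,
         5.04187283e+02],
       [ 0.00000000e+00,  0.00000000e+00,  0.00000000e+00,
         1.00000000e+00]])}
```

View pics/top0.png

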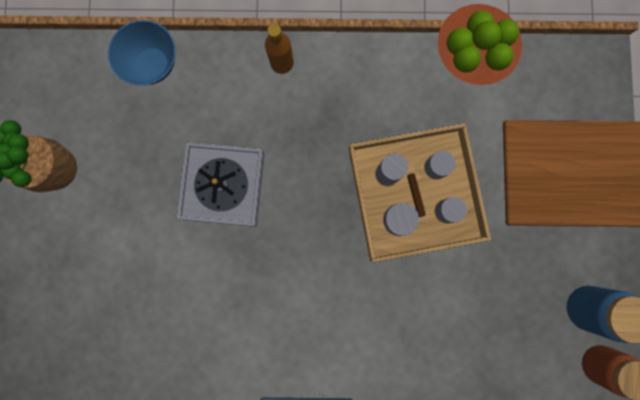

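View pics/side0.png

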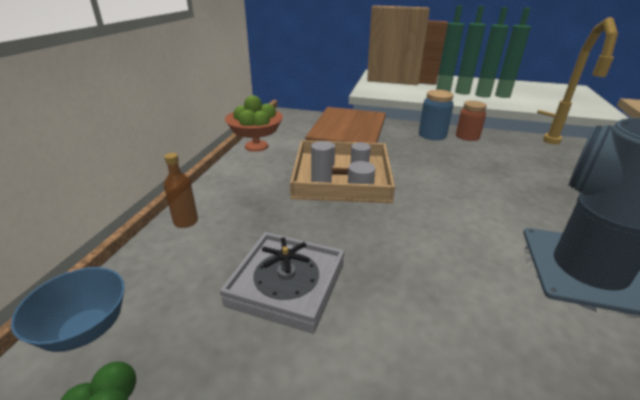

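The top view shows the tumbler at about (393,168), with the crate around (420,192) and the rinser's star centre near (216,182). In the side view the tumbler is at (322,160) and the star at (286,253).

```bash
cat > h.py <<'E'
import numpy as np,cv2
def load(n):
    z=np.load(n+".npz"); return z
def ray(z,u,v):
    M=z["cam_to_world"];K=z["mtx"]
    d=np.array([(u-K[0,2])/K[0,0],-(v-K[1,2])/K[1,1],-1.]);return M[:3,3],M[:3,:3]@d
def plane(z,u,v,h):
    o,d=ray(z,u,v);return o+d*(h-o[2])/d[2]
def cloud(z):
    K=z["mtx"];M=z["cam_to_world"];d=z["d"].astype(float);v,u=np.mgrid[:d.shape[0],:d.shape[1]]
    P=np.stack([(u-K[0,2])/K[0,0]*d,-(v-K[1,2])/K[1,1]*d,-d],-1)
    return P@M[:3,:3].T+M[:3,3]
E
python3 - <<'E'
from h import *
for n in("top0","side0"):
    z=load(n);P=cloud(z);X=P[...,2];p=z["p"]
    ok=z["d"]>0
    crate=(P[...,0]>350)&(P[...,0]<700)&(P[...,1]<-50)&(P[...,1]>-480)&ok
    for lo,hi,h in((105,130,118),(57,85,None),(45,56,50)):
        m=(crate&(X>lo)&(X<hi)).astype(np.uint8)
        k,l,s,c=cv2.connectedComponentsWithStats(m)
        for i in range(1,k):
            if s[i,4]>25:
                q=P[l==i];
                (cc,r)=cv2.minEnclosingCircle(np.argwhere(l==i)[:,::-1].astype(np.float32))
                print(n,lo,c[i],s[i],"med",np.median(q,0).round(1),"plane",plane(z,*c[i],h or 68).round(1), "circ",cc,r)
    rins=(abs(P[...,0]-470)<130)&(abs(P[...,1]-180)<160)&ok
    hsv=cv2.cvtColor(p,cv2.COLOR_BGR2HSV)
    m=(rins&(X>30)).astype(np.uint8);m=cv2.morphologyEx(m,cv2.MORPH_OPEN,np.ones((3,3)))
    cs=cv2.findContours(m,0,2)[0];c=max(cs,key=cv2.contourArea)
    b=cv2.boxPoints(cv2.minAreaRect(c));print(n,"tray",b.tolist());
    for u,v in b: print(plane(z,u,v,42).round(1))
    m=rins&(X>65)&(X<100)
    q=P[m];print("star",len(q),q.mean(0).round(1),plane(z,*np.argwhere(m).mean(0)[::-1],80).round(1))
    g=rins&(hsv[...,0]>10)&(hsv[...,0]<30)&(hsv[...,1]>110)&(hsv[...,2]>70)
    a=np.argwhere(g);print("brass",len(a),a.mean(0)[::-1] if len(a) else 0,plane(z,*a.mean(0)[::-1],88).round(1) if len(a) else 0, np.median(P[g],0))
E
```

```text
top0 105 [393.85910653 166.82130584] [380 154  28  27 582] med [ 592.3 -175.8  118.5] plane [ 592.6 -175.6  118. ] circ (393.7325439453125, 166.7558135986328) 13.788893699645996
top0 57 [442.02636535 163.3653484 ] [429 151  27  26 531] med [ 609.6 -286.3   68.7] plane [ 609.2 -286.2   68. ] circ (442.0, 163.0) 13.153046607971191
top0 57 [383.82539683 177.63492063] [377 165  21  19  63] med [ 572.9 -158.1   71. ] plane [ 577.3 -161.9   68. ] circ (388.0, 173.0) 12.041694641113281
top0 57 [453.       209.488117] [440 197  27  26 547] med [ 510.1 -307.8   68.5] plane [ 510.8 -307.8   68. ] circ (453.0, 209.5) 13.463011741638184
top0 57 [402.30878187 218.99575071] [386 203  33  33 706] med [ 490.2 -201.6   58.9] plane [ 489.7 -200.6   68. ] circ (402.1326599121094, 219.051025390625) 16.411256790161133
top0 45 [419.87660525 192.59966499] [ 350  124  141  139 1791] med [ 547.9 -243.3   49.9] plane [ 547.9 -242.    50. ] circ (420.0, 192.0) 84.31498718261719
top0 45 [432.02702703 170.45945946] [428 159  15  19  37] med [ 593.7 -265.5   49.5] plane [ 596.5 -269.    50. ] circ (435.5, 168.0) 
[... 1699 characters left out ...]
e0 45 [320.85135135 172.37837838] [311 168  21   8  74] med [ 586.4 -151.4   50.8] plane [ 588.  -155.2   50. ] circ (321.0, 170.0) 10.198139190673828
side0 45 [361.00943396 174.09433962] [348 169  27   9 106] med [ 486.1 -170.9   51. ] plane [ 486.  -174.5   50. ] circ (361.0, 172.0) 13.038504600524902
side0 tray [[247.17140197753906, 302.3782653808594], [273.06451416015625, 226.22195434570312], [344.82861328125, 250.62173461914062], [318.93548583984375, 326.7780456542969]]
[597.5 285.   42. ]
[629.4  83.7  42. ]
[469.7 119.7  42. ]
[473.7 300.3  42. ]
star 678 [560.1 199.   79. ] [559.6 200.5  80. ]
brass 32 [284.71875 249.9375 ] [562.  197.9  88. ] [562.20417255 197.3822184   88.42702281]
```

Request:
servo_tool:
  deltas:
    - {"dx": -0.015, "dy": -0.014}
    - {"dx": -0.04, "dy": -0.037}
    - {"dx": -0.066, "dy": -0.062}
    - {"dx": -0.093, "dy": -0.087}
    - {"dx": -0.12, "dy": -0.112}
  claw: -1

```text
invalid input
```

Request:
servo_tool:
  deltas:
    - {"dx": -0.027, "dy": -0.0255}
    - {"dx": -0.054, "dy": -0.051}
    - {"dx": -0.081, "dy": -0.0765}
    - {"dx": -0.108, "dy": -0.102}
    - {"dx": -0.135, "dy": -0.1275}

```text
invalid input
```

Request:
servo_tool:
  deltas:
    - {"dx": -0.027, "dy": -0.0255}
    - {"dx": -0.054, "dy": -0.051}
    - {"dx": -0.081, "dy": -0.0765}
    - {"dx": -0.108, "dy": -0.102}
    - {"dx": -0.135, "dy": -0.1275}

```text
invalid input
```

Request:
servo_tool:
  deltas:
    - {"dx": -0.027, "dy": -0.0255}
    - {"dx": -0.054, "dy": -0.051}
    - {"dx": -0.081, "dy": -0.0765}
    - {"dx": -0.105, "dy": -0.099}
    - {"dx": -0.12, "dy": -0.115}

```text
invalid input
```

Request:
servo_tool:
  deltas:
    - {"dx": -0.015, "dy": -0.014, "dz": 0, "wx": 0, "wy": 0, "wz": 0}
    - {"dx": -0.04, "dy": -0.037, "dz": 0, "wx": 0, "wy": 0, "wz": 0}
    - {"dx": -0.066, "dy": -0.062, "dz": 0, "wx": 0, "wy": 0, "wz": 0}
    - {"dx": -0.093, "dy": -0.087, "dz": 0, "wx": 0, "wy": 0, "wz": 0}
    - {"dx": -0.12, "dy": -0.112, "dz": 0, "wx": 0, "wy": 0, "wz": 0}
  claw: -1

```text
time: 0.52
tcp_pos: [221.5, 395.0, 230.8]
orientation: [-0.0, 0.12, 0.993, -0.0]
contact_force: [0.9, -0.0, 0.4]
width: 85.4
grip_force: 0.0
```

Request:
servo_tool:
  deltas:
    - {"dx": -0.027, "dy": -0.0255, "dz": 0, "wx": 0, "wy": 0, "wz": 0}
    - {"dx": -0.054, "dy": -0.051, "dz": 0, "wx": 0, "wy": 0, "wz": 0}
    - {"dx": -0.081, "dy": -0.0765, "dz": 0, "wx": 0, "wy": 0, "wz": 0}
    - {"dx": -0.108, "dy": -0.102, "dz": 0, "wx": 0, "wy": 0, "wz": 0}
    - {"dx": -0.135, "dy": -0.1275, "dz": 0, "wx": 0, "wy": 0, "wz": 0}

```text
time: 0.93
tcp_pos: [322.2, 238.8, 231.2]
orientation: [-0.0, 0.12, 0.993, -0.0]
contact_force: [1.4, -0.3, -0.1]
width: 85.1
grip_force: 0.0
```

Request:
servo_tool:
  deltas:
    - {"dx": -0.027, "dy": -0.0255, "dz": 0, "wx": 0, "wy": 0, "wz": 0}
    - {"dx": -0.054, "dy": -0.051, "dz": 0, "wx": 0, "wy": 0, "wz": 0}
    - {"dx": -0.081, "dy": -0.0765, "dz": 0, "wx": 0, "wy": 0, "wz": 0}
    - {"dx": -0.108, "dy": -0.102, "dz": 0, "wx": 0, "wy": 0, "wz": 0}
    - {"dx": -0.135, "dy": -0.1275, "dz": 0, "wx": 0, "wy": 0, "wz": 0}

```text
time: 1.35
tcp_pos: [422.8, 82.5, 231.2]
orientation: [-0.0, 0.121, 0.993, 0.0]
contact_force: [-0.4, 0.0, -0.4]
width: 85.2
grip_force: 0.0
```

Request:
servo_tool:
  deltas:
    - {"dx": -0.027, "dy": -0.0255, "dz": 0, "wx": 0, "wy": 0, "wz": 0}
    - {"dx": -0.054, "dy": -0.051, "dz": 0, "wx": 0, "wy": 0, "wz": 0}
    - {"dx": -0.081, "dy": -0.0765, "dz": 0, "wx": 0, "wy": 0, "wz": 0}
    - {"dx": -0.105, "dy": -0.099, "dz": 0, "wx": 0, "wy": 0, "wz": 0}
    - {"dx": -0.12, "dy": -0.115, "dz": 0, "wx": 0, "wy": 0, "wz": 0}

```text
time: 1.77
tcp_pos: [512.7, -59.0, 230.7]
orientation: [-0.0, 0.122, 0.993, -0.0]
contact_force: [0.2, 0.3, -0.6]
width: 85.4
grip_force: 0.0
```

Request:
servo_tool:
  deltas:
    - {"dx": -0.025, "dy": -0.0225, "dz": 0, "wx": 0, "wy": 0, "wz": 0}
    - {"dx": -0.05, "dy": -0.045, "dz": 0, "wx": 0, "wy": 0, "wz": 0}
    - {"dx": -0.075, "dy": -0.0675, "dz": 0.01, "wx": 0, "wy": 0, "wz": 0}
    - {"dx": -0.095, "dy": -0.085, "dz": 0.025, "wx": 0, "wy": 0, "wz": 0}
    - {"dx": -0.105, "dy": -0.094, "dz": 0.04, "wx": 0, "wy": 0, "wz": 0}

```text
time: 2.18
tcp_pos: [592.5, -175.8, 190.4]
orientation: [0.001, 0.122, 0.993, -0.001]
contact_force: [-0.4, 0.2, -0.3]
width: 85.5
grip_force: 0.0
```

```bash
python3 - <<'E'
from bench import manip
import cv2,numpy as np
ims=[]
for n in("top","side"):
    p,d=manip.read_camera(n);c=manip.calibration(n);np.savez(f"{n}1.npz",p=p,d=d,**{k:np.array(v) for k,v in c.items()})
    x,y=(350,80) if n=="top" else (250,40)
    ims.append(cv2.resize(p[y:y+170,x:x+130],None,fx=3,fy=3))
cv2.imwrite("pics/c1.png",np.hstack(ims));print(manip.get_obs()["tcp_pos"])
E
```

```text
[ 589.96650141 -174.02724736  187.34759716]
```

View pics/c1.png

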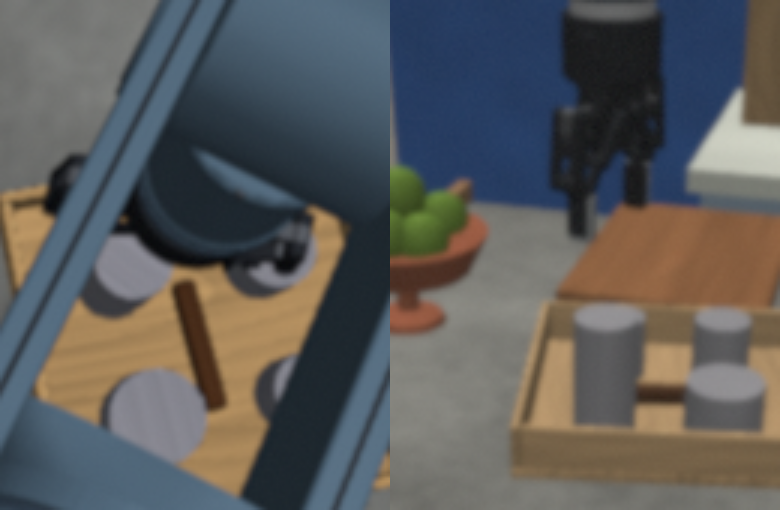

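The tool hangs over the tumbler. In the side crop the fingertips are at about pixels (313,117) and (332,107), and the tumbler's top is at (322,146), so they line up laterally.

```bash
python3 - <<'E'
from h import *
from bench import manip
for i in range(2): 
    manip.read_camera("side"); o=manip.get_obs();print(o["tcp_pos"].round(1),o["orientation"].round(4),o["time"])
z=load("side1");P=cloud(z)
m=(abs(P[...,0]-592)<80)&(abs(P[...,1]+176)<80)&(P[...,2]>185)&(P[...,2]<225)&(z["d"]>0)
k,l,s,c=cv2.connectedComponentsWithStats(m.astype(np.uint8))
for i in range(1,k):
    if s[i,4]>10:
        q=P[l==i];print(c[i],s[i],q.mean(0).round(1),q.min(0).round(1),q.max(0).round(1))
m=(abs(P[...,0]-592)<50)&(abs(P[...,1]+170)<50)&(abs(P[...,2]-118)<6);print(P[m].mean(0),m.sum())
E
```

```text
[ 589.9 -172.8  189. ] [-2.300e-03  1.214e-01  9.926e-01  9.000e-04] 2.3333
[ 590.1 -172.1  190.4] [-1.300e-03  1.209e-01  9.927e-01  6.000e-04] 2.3833
[331.92045455 103.84090909] [328  99   9  11  88] [ 578.  -218.5  212.6] [ 567.6 -222.5  199.9] [ 589.2 -214.1  224.7]
[313.58333333 115.20833333] [309 110  10  11  96] [ 599.9 -125.8  213.1] [ 590.1 -132.6  200. ] [ 612.8 -119.1  224.9]
[ 590.4308404  -170.56509206  117.33576758] 192
```

Request:
servo_tool:
  deltas:
    - {"dx": 0, "dy": 0, "dz": 0, "wx": 0, "wy": 0, "wz": 0}
    - {"dx": 0, "dy": 0, "dz": 0, "wx": 0, "wy": 0, "wz": 0}
    - {"dx": 0, "dy": 0, "dz": 0.01, "wx": 0, "wy": 0, "wz": 0}
    - {"dx": 0, "dy": 0, "dz": 0.025, "wx": 0, "wy": 0, "wz": 0}
    - {"dx": 0, "dy": 0, "dz": 0.045, "wx": 0, "wy": 0, "wz": 0}

```text
time: 2.8
tcp_pos: [591.8, -172.3, 147.8]
orientation: [0.002, 0.12, 0.993, -0.001]
contact_force: [-0.7, -0.7, -1.0]
width: 85.5
grip_force: 0.0
```

Request:
servo_tool:
  deltas:
    - {"dx": 0, "dy": 0, "dz": 0.02, "wx": 0, "wy": 0, "wz": 0}
    - {"dx": 0, "dy": 0, "dz": 0.04, "wx": 0, "wy": 0, "wz": 0}
    - {"dx": 0, "dy": 0, "dz": 0.06, "wx": 0, "wy": 0, "wz": 0}
    - {"dx": 0, "dy": 0, "dz": 0.07, "wx": 0, "wy": 0, "wz": 0}
    - {"dx": 0, "dy": 0, "dz": 0.074, "wx": 0, "wy": 0, "wz": 0}

```text
time: 3.22
tcp_pos: [589.6, -171.4, 70.5]
orientation: [-0.001, 0.12, 0.993, 0.001]
contact_force: [-0.6, -0.0, -0.4]
width: 85.3
grip_force: 0.0
```

```bash
python3 - <<'E'
from bench import manip
import cv2,numpy as np
from h import *
for n in("side",):
    p,d=manip.read_camera(n);p,d=manip.read_camera(n);c=manip.calibration(n);np.savez(f"{n}2.npz",p=p,d=d,**{k:np.array(v) for k,v in c.items()})
cv2.imwrite("pics/c2.png",cv2.resize(p[90:200,270:410],None,fx=4,fy=4))
o=manip.get_obs();print(o["tcp_pos"],o["orientation"],o["contact_force"])
z=load("side2");P=cloud(z)
m=(abs(P[...,0]-592)<80)&(abs(P[...,1]+176)<80)&(P[...,2]>122)&(P[...,2]<140)&(z["d"]>0)
k,l,s,c=cv2.connectedComponentsWithStats(m.astype(np.uint8))
for i in range(1,k):
    if s[i,4]>10:
        q=P[l==i];print(c[i],s[i],q.mean(0).round(1),q.min(0).round(1),q.max(0).round(1))
E
```

```text
[ 590.65631681 -172.10388289   72.08463646] [-3.33392457e-04  1.20425524e-01  9.92722302e-01  1.16687461e-04] [0.56895344 1.09323466 0.02038343]
[333.75       134.60416667] [328 130  12   9  48] [ 570.8 -219.1  131.1] [ 559.8 -239.   122.1] [ 586.2 -202.   139.8]
[312.3880597  149.52238806] [304 145  16   9  67] [ 598.2 -110.   134.1] [ 587.  -131.4  122.9] [617.4 -97.1 139.4]
```

View pics/c2.png

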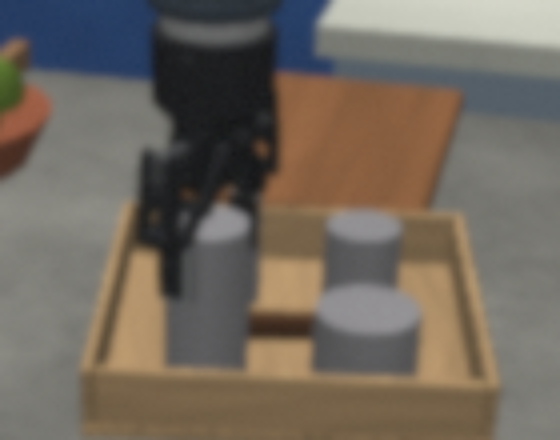

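The open fingers straddle the tumbler, whose top is at crop (215,222). Next is a small correction, then closing.

Request:
servo_tool:
  deltas:
    - {"dx": -0.002, "dy": -0.002, "dz": 0, "wx": 0, "wy": 0, "wz": 0}
    - {"dx": -0.002, "dy": -0.002, "dz": 0, "wx": 0, "wy": 0, "wz": 0}
    - {"dx": -0.002, "dy": -0.002, "dz": 0, "wx": 0, "wy": 0, "wz": 0}
    - {"dx": -0.002, "dy": -0.002, "dz": 0, "wx": 0, "wy": 0, "wz": 0}
    - {"dx": -0.002, "dy": -0.002, "dz": 0, "wx": 0, "wy": 0, "wz": 0}

```text
time: 3.73
tcp_pos: [592.6, -175.1, 72.9]
orientation: [0.0, 0.121, 0.993, -0.0]
contact_force: [0.6, 0.3, -0.4]
width: 85.3
grip_force: 0.0
```

Request:
servo_tool:
  deltas:
    - {"dx": 0, "dy": 0, "dz": 0, "wx": 0, "wy": 0, "wz": 0}
    - {"dx": 0, "dy": 0, "dz": 0, "wx": 0, "wy": 0, "wz": 0}
    - {"dx": 0, "dy": 0, "dz": 0, "wx": 0, "wy": 0, "wz": 0}
    - {"dx": 0, "dy": 0, "dz": 0, "wx": 0, "wy": 0, "wz": 0}
    - {"dx": 0, "dy": 0, "dz": 0, "wx": 0, "wy": 0, "wz": 0}
  claw: 1

```text
time: 4.15
tcp_pos: [592.8, -175.2, 72.9]
orientation: [0.001, 0.121, 0.993, -0.0]
contact_force: [0.5, -0.4, 2.9]
width: 53.9
grip_force: 63.6
```

Request:
servo_tool:
  deltas:
    - {"dx": 0, "dy": 0, "dz": 0, "wx": 0, "wy": 0, "wz": 0}
    - {"dx": 0, "dy": 0, "dz": 0, "wx": 0, "wy": 0, "wz": 0}
    - {"dx": 0, "dy": 0, "dz": 0, "wx": 0, "wy": 0, "wz": 0}
    - {"dx": 0, "dy": 0, "dz": 0, "wx": 0, "wy": 0, "wz": 0}
    - {"dx": 0, "dy": 0, "dz": 0, "wx": 0, "wy": 0, "wz": 0}

```text
time: 4.57
tcp_pos: [592.7, -175.2, 72.8]
orientation: [0.001, 0.121, 0.993, -0.0]
contact_force: [0.8, -0.2, 5.4]
width: 54.2
grip_force: 63.7
```

Request:
servo_tool:
  deltas:
    - {"dx": 0, "dy": 0, "dz": -0.005, "wx": 0, "wy": 0, "wz": 0}
    - {"dx": 0, "dy": 0, "dz": -0.016, "wx": 0, "wy": 0, "wz": 0}
    - {"dx": 0, "dy": 0, "dz": -0.03, "wx": 0, "wy": 0, "wz": 0}
    - {"dx": 0, "dy": 0, "dz": -0.047, "wx": 0, "wy": 0, "wz": 0}
    - {"dx": 0, "dy": 0, "dz": -0.064, "wx": 0, "wy": 0, "wz": 0}

```text
time: 4.98
tcp_pos: [591.7, -174.5, 136.8]
orientation: [-0.001, 0.121, 0.993, 0.0]
contact_force: [0.5, 0.2, -1.7]
width: 54.2
grip_force: 63.4
```

Request:
servo_tool:
  deltas:
    - {"dx": 0, "dy": 0, "dz": -0.017, "wx": 0, "wy": 0, "wz": 0}
    - {"dx": 0, "dy": 0, "dz": -0.03, "wx": 0, "wy": 0, "wz": 0}
    - {"dx": 0.001, "dy": 0.003, "dz": -0.039, "wx": 0, "wy": 0, "wz": 0}
    - {"dx": 0.0045, "dy": 0.0135, "dz": -0.045, "wx": 0, "wy": 0, "wz": 0}
    - {"dx": 0.01, "dy": 0.03, "dz": -0.047, "wx": 0, "wy": 0, "wz": 0}

```text
time: 5.4
tcp_pos: [590.0, -143.8, 184.2]
orientation: [0.001, 0.121, 0.993, -0.0]
contact_force: [-0.1, -0.5, -1.0]
width: 54.0
grip_force: 63.4
```

Request:
servo_tool:
  deltas:
    - {"dx": 0.007, "dy": 0.021, "dz": 0, "wx": 0, "wy": 0, "wz": 0}
    - {"dx": 0.015, "dy": 0.046, "dz": 0, "wx": 0, "wy": 0, "wz": 0}
    - {"dx": 0.024, "dy": 0.072, "dz": 0, "wx": 0, "wy": 0, "wz": 0}
    - {"dx": 0.033, "dy": 0.099, "dz": 0, "wx": 0, "wy": 0, "wz": 0}
    - {"dx": 0.042, "dy": 0.127, "dz": 0, "wx": 0, "wy": 0, "wz": 0}

```text
time: 5.82
tcp_pos: [578.2, -7.9, 182.7]
orientation: [-0.001, 0.121, 0.993, 0.0]
contact_force: [0.4, -0.4, -2.2]
width: 54.5
grip_force: 63.4
```

Request:
servo_tool:
  deltas:
    - {"dx": 0.009, "dy": 0.027, "dz": 0, "wx": 0, "wy": 0, "wz": 0}
    - {"dx": 0.018, "dy": 0.055, "dz": 0, "wx": 0, "wy": 0, "wz": 0}
    - {"dx": 0.027, "dy": 0.082, "dz": 0, "wx": 0, "wy": 0, "wz": 0}
    - {"dx": 0.036, "dy": 0.108, "dz": 0, "wx": 0, "wy": 0, "wz": 0}
    - {"dx": 0.044, "dy": 0.132, "dz": 0, "wx": 0, "wy": 0, "wz": 0}

```text
time: 6.23
tcp_pos: [566.7, 131.2, 182.7]
orientation: [-0.001, 0.12, 0.993, 0.0]
contact_force: [0.5, -0.4, -1.8]
width: 54.2
grip_force: 63.4
```

Request:
servo_tool:
  deltas:
    - {"dx": 0.007, "dy": 0.022, "dz": 0, "wx": 0, "wy": 0, "wz": 0}
    - {"dx": 0.012, "dy": 0.042, "dz": 0, "wx": 0, "wy": 0, "wz": 0}
    - {"dx": 0.016, "dy": 0.055, "dz": 0, "wx": 0, "wy": 0, "wz": 0}
    - {"dx": 0.018, "dy": 0.061, "dz": 0, "wx": 0, "wy": 0, "wz": 0}
    - {"dx": 0.018, "dy": 0.061, "dz": 0, "wx": 0, "wy": 0, "wz": 0}

```text
time: 6.65
tcp_pos: [564.6, 193.6, 182.9]
orientation: [-0.001, 0.12, 0.993, -0.0]
contact_force: [0.0, -0.2, -0.7]
width: 54.4
grip_force: 63.4
```

Request:
servo_tool:
  deltas:
    - {"dx": 0, "dy": 0, "dz": 0, "wx": 0, "wy": 0, "wz": 0}
    - {"dx": 0, "dy": 0, "dz": 0, "wx": 0, "wy": 0, "wz": 0}
    - {"dx": 0, "dy": 0, "dz": 0, "wx": 0, "wy": 0, "wz": 0}
    - {"dx": 0, "dy": 0, "dz": 0, "wx": 0, "wy": 0, "wz": 0}
    - {"dx": 0, "dy": 0, "dz": 0, "wx": 0, "wy": 0, "wz": 0}

```text
time: 7.07
tcp_pos: [565.6, 191.4, 183.3]
orientation: [-0.0, 0.121, 0.993, -0.0]
contact_force: [0.9, 0.4, -1.9]
width: 54.0
grip_force: 63.4
```

```bash
python3 - <<'E'
from bench import manip
import cv2,numpy as np
ims=[]
for n in("top","side"):
    p,d=manip.read_camera(n);c=manip.calibration(n);np.savez(f"{n}3.npz",p=p,d=d,**{k:np.array(v) for k,v in c.items()})
    x,y=(160,100) if n=="top" else (220,170)
    ims.append(cv2.resize(p[y:y+130,x:x+130],None,fx=3,fy=3))
    if n=="side": cv2.imwrite("pics/c3s.png",cv2.resize(p[170:310,210:360],None,fx=4,fy=4))
cv2.imwrite("pics/c3.png",np.hstack(ims));o=manip.get_obs();print(o["tcp_pos"],o["contact_force"])
E
```

```text
[565.58332023 191.65962973 183.32639097] [ 0.34463504  0.19801957 -1.95160701]
```

View pics/c3.png

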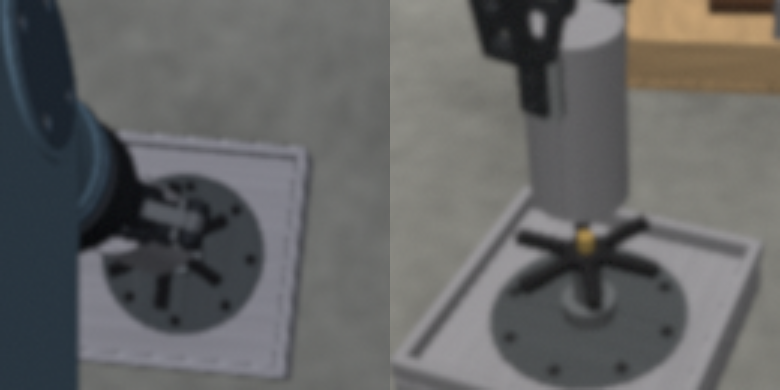

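Both views have the tumbler held above the star. In the side crop the mouth's lowest point is at about (578,215) and the nozzle at (585,238), nearly aligned. I'll fit both in the same side cloud.

```bash
python3 - <<'E'
from h import *
from scipy.optimize import least_squares
z=load("side3");P=cloud(z);p=z["p"];hsv=cv2.cvtColor(p,cv2.COLOR_BGR2HSV);ok=z["d"]>0
m=ok&(abs(P[...,0]-565)<45)&(abs(P[...,1]-192)<45)&(P[...,2]>125)&(P[...,2]<160)&(hsv[...,2]>60)
m=cv2.erode(m.astype(np.uint8),np.ones((3,3)))>0
Q=P[m]
f=lambda c:np.hypot(Q[:,0]-c[0]-c[2]*(Q[:,2]-118),Q[:,1]-c[1]-c[3]*(Q[:,2]-118))-27.8
r=least_squares(f,[565,192,0,0],loss="soft_l1");print("cyl",len(Q),r.x.round(3),np.std(f(r.x)))
# nozzle and star in the first clear side picture and now
for n in("side0","side3","top0"):
    z=load(n);P=cloud(z);hsv=cv2.cvtColor(z["p"],cv2.COLOR_BGR2HSV)
    g=(abs(P[...,0]-563)<20)&(abs(P[...,1]-196)<20)&(hsv[...,0]>10)&(hsv[...,0]<30)&(hsv[...,1]>110)&(hsv[...,2]>60)&(P[...,2]>70)
    q=P[g];print(n,g.sum(),np.argwhere(g).mean(0)[::-1],q.mean(0).round(1),q.min(0).round(1),q.max(0).round(1))
    m=(np.hypot(P[...,0]-563,P[...,1]-195)<55)&(P[...,2]>68)&(P[...,2]<90)&(hsv[...,2]<70)
    q=P[m];c,R=cv2.minEnclosingCircle(q[:,:2].astype(np.float32));print(" star",m.sum(),q.mean(0).round(1),np.array(c).round(1),R)
# lateral check: image column at mouth
z=load("side3");b=(cv2.cvtColor(z["p"],cv2.COLOR_BGR2GRAY))
for v in (215,220,225,230,235,238): print(v,b[v,262:304].tolist())
E
```

```text
cyl 419 [ 5.66031e+02  1.90224e+02 -8.00000e-03  8.00000e-03] 0.6674804783171163
side0 32 [284.71875 249.9375 ] [562.5 196.6  86.8] [558.1 180.4  80.1] [569.9 201.1  91.1]
 star 559 [560.  201.8  78.6] [561.9 197.2] 43.810508728027344
side3 32 [284.71875 249.9375 ] [562.5 196.6  86.9] [558.  180.1  80.2] [569.9 200.2  91.4]
 star 518 [559.  203.9  78.5] [561.4 197.4] 43.73495864868164
top0 32 [214.15625 180.625  ] [565.  194.2  86.3] [559.5 189.   79.1] [571.5 202.5  94.8]
 star 513 [563.5 192.6  79.8] [563.3 192.9] 44.485145568847656
215 [116, 117, 112, 101, 90, 88, 88, 91, 92, 93, 92, 94, 94, 93, 92, 95, 95, 97, 97, 95, 94, 93, 93, 92, 92, 92, 90, 91, 89, 88, 86, 84, 83, 82, 81, 81, 85, 101, 118, 125, 125, 126]
220 [120, 119, 118, 109, 95, 87, 90, 90, 92, 92, 91, 94, 94, 93, 93, 93, 95, 96, 96, 96, 93, 93, 94, 93, 92, 92, 90, 90, 88, 87, 87, 86, 84, 83, 82, 80, 84, 103, 120, 127, 130, 130]
225 [119, 119, 117, 111, 100, 89, 88, 89, 91, 93, 92, 93, 93, 94, 95, 94, 96, 96, 95, 96, 95, 94, 94, 91, 91, 91, 90, 90, 89, 87, 87, 86, 85, 83, 81, 79, 82, 99, 115, 125, 126, 126]
230 [121, 120, 119, 117, 108, 94, 90, 88, 91, 92, 93, 93, 95, 94, 94, 93, 96, 97, 97, 95, 96, 93, 93, 93, 92, 91, 91, 91, 90, 88, 89, 86, 85, 82, 82, 80, 83, 99, 118, 128, 128, 130]
235 [139, 144, 143, 129, 111, 95, 90, 89, 89, 92, 93, 92, 94, 94, 94, 94, 95, 96, 97, 96, 95, 94, 95, 93, 91, 90, 92, 90, 89, 89, 88, 86, 86, 83, 83, 81, 90, 107, 121, 129, 132, 134]
238 [140, 124, 102, 87, 87, 92, 93, 93, 92, 92, 93, 93, 93, 92, 95, 93, 95, 95, 95, 96, 95, 94, 94, 93, 91, 91, 91, 90, 90, 89, 89, 87, 88, 89, 97, 109, 118, 124, 127, 128, 130, 131]
```

View pics/c3s.png

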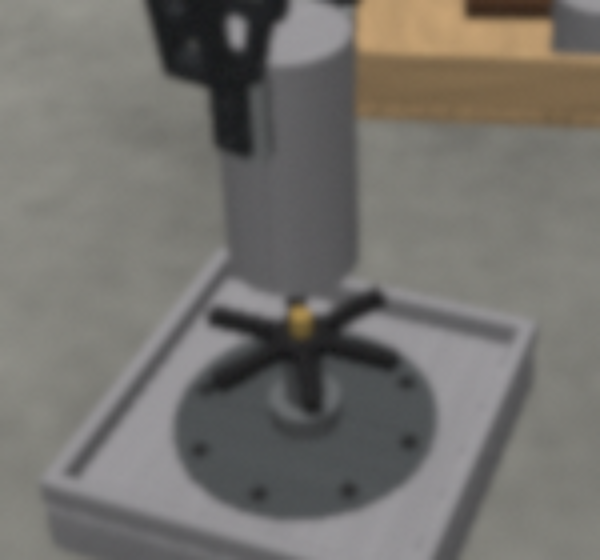

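```bash
python3 - <<'E'
from h import *
z=load("side3")
print("star",plane(z,210+302/4,170+338.5/4,79),plane(z,284.7,246.7,90), "noz top back edge")
g=cv2.cvtColor(z["p"],cv2.COLOR_BGR2GRAY)
print([ (v,int(g[v,278]),int(g[v,288])) for v in range(236,250)])
# project predicted tumbler for axis (x,y): mouth front/side extremes
M=z["cam_to_world"];K=z["mtx"]
def proj(q):
    c=(np.asarray(q)-M[:3,3])@M[:3,:3];return K[0,2]-K[0,0]*c[:,0]/c[:,2],K[1,2]+K[1,1]*c[:,1]/c[:,2]
t=np.linspace(0,6.283,721)
for x,y in((566,190.2),(565.6,191.6),(563,193)):
    u,v=proj(np.c_[x+28*np.cos(t),y+28*np.sin(t),0*t+118.4]);print(x,y,"rim u",u.min(),u.max(),"vmax",v.max(), "at 278,288", v[(abs(u-278)<1)&(v>v.mean())].mean(), v[(abs(u-288)<1)&(v>v.mean())].mean())
for x,y in((562,196.5),(564,193.5),(565,194)):
    for h in(90,80): print("noz",x,y,h,proj(np.array([[x,y,h]])))
E
```

```text
star [560.44798982 199.3943774   79.        ] [564.01786932 192.03221785  90.        ] noz top back edge
[(236, 95, 90), (237, 95, 91), (238, 95, 91), (239, 93, 92), (240, 94, 92), (241, 95, 91), (242, 100, 92), (243, 117, 98), (244, 137, 117), (245, 149, 136), (246, 152, 147), (247, 150, 141), (248, 140, 117), (249, 113, 86)]
566 190.2 rim u 266.6596712675599 299.79084201724635 vmax 243.62220988215836 at 278,288 243.2836504324106 242.9525089793724
565.6 191.6 rim u 266.5737364661496 299.77157642723625 vmax 244.20034932074412 at 278,288 243.8836624630835 243.49431584549706
563 193 rim u 267.71396399182777 300.99400578757593 vmax 245.01302850010867 at 278,288 244.46996309010999 244.57598189390208
noz 562 196.5 90 (array([284.95247077]), array([248.53842679]))
noz 562 196.5 80 (array([285.17876169]), array([252.94990081]))
noz 564 193.5 90 (array([284.42944817]), array([247.23692324]))
noz 564 193.5 80 (array([284.65908809]), array([251.63933055]))
noz 565 194 90 (array([283.78622765]), array([247.31975217]))
noz 565 194 80 (array([284.02132154]), array([251.72290932]))
```

Request:
servo_tool:
  deltas:
    - {"dx": 0.002, "dy": 0.002, "dz": 0, "wx": 0, "wy": 0, "wz": 0}
    - {"dx": 0.004, "dy": 0.0037, "dz": 0.003, "wx": 0, "wy": 0, "wz": 0}
    - {"dx": 0.004, "dy": 0.0037, "dz": 0.012, "wx": 0, "wy": 0, "wz": 0}
    - {"dx": 0.004, "dy": 0.0037, "dz": 0.024, "wx": 0, "wy": 0, "wz": 0}
    - {"dx": 0.004, "dy": 0.0037, "dz": 0.032, "wx": 0, "wy": 0, "wz": 0}

```text
time: 7.58
tcp_pos: [561.7, 196.8, 149.7]
orientation: [-0.001, 0.12, 0.993, -0.0]
contact_force: [0.3, -0.9, -1.1]
width: 54.4
grip_force: 63.4
```

Request:
servo_tool:
  deltas:
    - {"dx": 0, "dy": 0, "dz": 0, "wx": 0, "wy": 0, "wz": 0}
    - {"dx": 0, "dy": 0, "dz": 0, "wx": 0, "wy": 0, "wz": 0}
    - {"dx": 0, "dy": 0, "dz": 0, "wx": 0, "wy": 0, "wz": 0}
    - {"dx": 0, "dy": 0, "dz": 0, "wx": 0, "wy": 0, "wz": 0}
    - {"dx": 0, "dy": 0, "dz": 0, "wx": 0, "wy": 0, "wz": 0}

```text
time: 8.0
tcp_pos: [562.9, 196.8, 151.9]
orientation: [0.001, 0.121, 0.993, 0.0]
contact_force: [-0.7, -0.4, -1.4]
width: 54.0
grip_force: 63.4
```

```bash
python3 - <<'E'
from bench import manip
from h import *
from scipy.optimize import least_squares
ims=[]
for n in("top","side"):
    p,d=manip.read_camera(n);c=manip.calibration(n);np.savez(f"{n}4.npz",p=p,d=d,**{k:np.array(v) for k,v in c.items()})
    x,y=(185,145) if n=="top" else (250,210)
    ims.append(cv2.resize(p[y:y+75,x:x+65],None,fx=6,fy=6,interpolation=cv2.INTER_CUBIC))
cv2.imwrite("pics/c4.png",np.hstack(ims));o=manip.get_obs();print(o["tcp_pos"],o["contact_force"])
z=load("side4");P=cloud(z);hsv=cv2.cvtColor(z["p"],cv2.COLOR_BGR2HSV)
m=(abs(P[...,0]-563)<45)&(abs(P[...,1]-196)<45)&(P[...,2]>90)&(P[...,2]<128)&(hsv[...,2]>60)
Q=P[cv2.erode(m.astype(np.uint8),np.ones((3,3)))>0]
f=lambda c:np.hypot(Q[:,0]-c[0],Q[:,1]-c[1])-27.9
r=least_squares(f,[565,192],loss="soft_l1");print("cyl",len(Q),r.x.round(2))
E
```

```text
[562.76110364 196.76544301 151.82417937] [-0.15250509  0.4531829  -1.45087851]
cyl 443 [563.16 195.61]
```

View pics/c4.png

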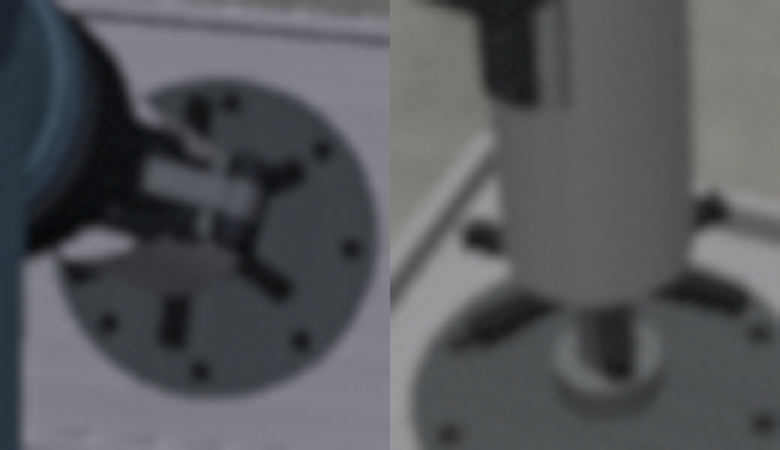

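Side view: the arm tips stick out equally on both sides of the mouth, about 41 px left and 42 px right. The mouth centre is near (601,268) and the star's near (602,268), so it is centred within about 1 mm. Now pressing.

Request:
servo_tool:
  deltas:
    - {"dx": 0, "dy": 0, "dz": 0.002, "wx": 0, "wy": 0, "wz": 0}
    - {"dx": 0, "dy": 0, "dz": 0.004, "wx": 0, "wy": 0, "wz": 0}
    - {"dx": 0, "dy": 0, "dz": 0.006, "wx": 0, "wy": 0, "wz": 0}
    - {"dx": 0, "dy": 0, "dz": 0.008, "wx": 0, "wy": 0, "wz": 0}
    - {"dx": 0, "dy": 0, "dz": 0.009, "wx": 0, "wy": 0, "wz": 0}

```text
time: 8.52
tcp_pos: [562.5, 196.7, 142.4]
orientation: [0.0, 0.121, 0.993, -0.0]
contact_force: [-1.6, 0.3, 2.3]
width: 54.3
grip_force: 63.7
```

Request:
servo_tool:
  deltas:
    - {"dx": 0, "dy": 0, "dz": 0.001, "wx": 0, "wy": 0, "wz": 0}
    - {"dx": 0, "dy": 0, "dz": 0.002, "wx": 0, "wy": 0, "wz": 0}
    - {"dx": 0, "dy": 0, "dz": 0.003, "wx": 0, "wy": 0, "wz": 0}
    - {"dx": 0, "dy": 0, "dz": 0.003, "wx": 0, "wy": 0, "wz": 0}
    - {"dx": 0, "dy": 0, "dz": 0.003, "wx": 0, "wy": 0, "wz": 0}

```text
time: 8.93
tcp_pos: [562.5, 196.7, 139.6]
orientation: [0.0, 0.121, 0.993, -0.0]
contact_force: [-1.4, -1.4, 4.0]
width: 53.9
grip_force: 63.9
```

Request:
servo_tool:
  deltas:
    - {"dx": 0, "dy": 0, "dz": 0.001, "wx": 0, "wy": 0, "wz": 0}
    - {"dx": 0, "dy": 0, "dz": 0.002, "wx": 0, "wy": 0, "wz": 0}
    - {"dx": 0, "dy": 0, "dz": 0.003, "wx": 0, "wy": 0, "wz": 0}
    - {"dx": 0, "dy": 0, "dz": 0.004, "wx": 0, "wy": 0, "wz": 0}
    - {"dx": 0, "dy": 0, "dz": 0.0047, "wx": 0, "wy": 0, "wz": 0}

```text
time: 9.35
tcp_pos: [562.6, 196.7, 134.8]
orientation: [0.0, 0.121, 0.993, 0.0]
contact_force: [-1.7, -1.7, 7.0]
width: 54.3
grip_force: 64.0
```

Request:
servo_tool:
  deltas:
    - {"dx": 0, "dy": 0, "dz": 0, "wx": 0, "wy": 0, "wz": 0}
    - {"dx": 0, "dy": 0, "dz": 0, "wx": 0, "wy": 0, "wz": 0}
    - {"dx": 0, "dy": 0, "dz": 0, "wx": 0, "wy": 0, "wz": 0}
    - {"dx": 0, "dy": 0, "dz": 0, "wx": 0, "wy": 0, "wz": 0}
    - {"dx": 0, "dy": 0, "dz": 0, "wx": 0, "wy": 0, "wz": 0}

```text
time: 9.77
tcp_pos: [562.6, 196.7, 135.0]
orientation: [0.0, 0.121, 0.993, 0.0]
contact_force: [-1.2, -0.9, 6.5]
width: 54.1
grip_force: 64.1
```

```bash
python3 - <<'E'
from bench import manip
from h import *
from scipy.optimize import least_squares
F=[]
for i in range(8):
    p,d=manip.read_camera("side");o=manip.get_obs();F.append(np.r_[o["contact_force"],o["tcp_pos"]])
F=np.array(F);print(F.mean(0).round(2),F.std(0).round(2),o["orientation"].round(4),o["grip_force"])
c=manip.calibration("side");np.savez("side5.npz",p=p,d=d,**{k:np.array(v) for k,v in c.items()})
cv2.imwrite("pics/c5.png",cv2.resize(p[190:300,230:345],None,fx=5,fy=5,interpolation=cv2.INTER_CUBIC))
z=load("side5");P=cloud(z);hsv=cv2.cvtColor(p,cv2.COLOR_BGR2HSV)
m=(abs(P[...,0]-563)<45)&(abs(P[...,1]-196)<45)&(P[...,2]>80)&(P[...,2]<115)&(hsv[...,2]>60)
Q=P[cv2.erode(m.astype(np.uint8),np.ones((3,3)))>0]
f=lambda c:np.hypot(Q[:,0]-c[0]-c[2]*(Q[:,2]-70),Q[:,1]-c[1]-c[3]*(Q[:,2]-70))-27.9
print("cyl",len(Q),least_squares(f,[565,192,0,0],loss="soft_l1").x.round(3))
r=np.hypot(P[...,0]-562,P[...,1]-197)
for n in("side0","side5"):
    z=load(n);P=cloud(z);h=cv2.cvtColor(z["p"],cv2.COLOR_BGR2HSV)[...,2]
    r=np.hypot(P[...,0]-562,P[...,1]-197);m=(r>32)&(r<44)&(P[...,2]>52)&(P[...,2]<95)&(h<60)
    print(n,m.sum(),np.percentile(P[m][:,2],[10,25,50,75,90]).round(1))
E
```

```text
[ -2.09  -1.52   6.37 562.59 196.72 134.97] [0.37 0.46 0.56 0.01 0.01 0.01] [3.000e-04 1.206e-01 9.927e-01 0.000e+00] 64.08717658370733
cyl 351 [ 5.63107e+02  1.95097e+02 -1.10000e-02  1.20000e-02]
side0 157 [75.1 76.9 79.  79.9 80.6]
side5 154 [64.9 67.  69.1 70.  70.6]
```

View pics/c5.png

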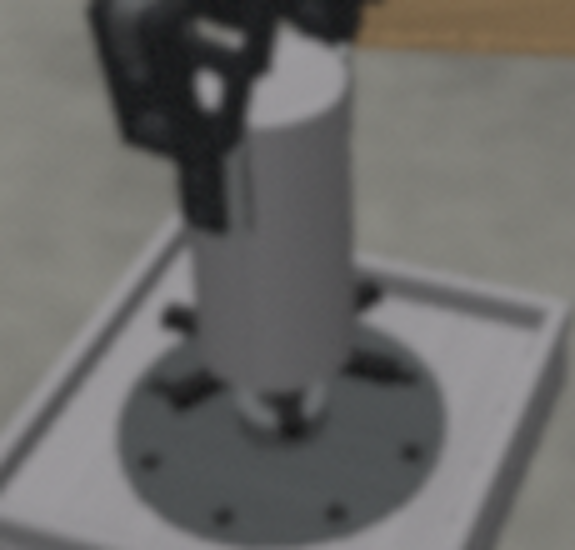

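The tumbler sits centred and upright on the star. The arm tips show equally at (165,318) and (380,295), and depth puts the star 9.9 mm down at about 8 N. Handing in.

```bash
python3 -c "
from bench import manip
print(manip.job_done())"
```

```text
the job is handed in; nothing more can be done
None
```

Job handed in: the tumbler is out of the crate and still gripped mouth-down, upright and still on the rinser star, centred to about 2 mm, with the star pressed about 10 mm of its 20 mm (about 8 N); no verdict was returned.

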